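Turn the steel V-block over the step plate

ROBOT

A 6-joint arm with a two-finger parallel gripper is mounted at the origin on the work surface. World frame = base frame: x ahead of the robot, y to its left, z up, the work surface at z = 0. Lengths are in mm, angles in rad, forces in N, time in s.
With the tool pointing down it reaches from about 350 to 975 mm from the base axis. Payload 4.9 kg.
Tool frame: the origin (TCP) lies on the centre line of the jaws, within the pads' length; the fingertips stand 19 mm ahead of it and the grasp point (between the pads) is the TCP; z points along the fingers, y is the line along which they close (so a half turn about z gives the same grasp; the last joint's range is limited). The gripper opens to 85 mm and grips with 20 to 120 N. Pads are 22 mm wide; open, the fingers measure 114 mm over their backs; the gripper's body (76 mm by 85 mm) begins 54 mm behind the grasp point. The pads swing forward as they close: fully open they stand 13 mm farther back than shut.
Start: joints at [1.179, 0.053, 1.613, -0, 1.476, -0.119], TCP at [168.383, 601.871, 250.304] pointing down, gripper open.
Joint ranges: [-3.01, 3.01], [-1.01, 2.22], [0.06, 2.58], [-1.02, 4.17], [0.09, 2.62], [-3.14, 3.14]. Speed limits (rad/s): [2.57, 2.57, 3.14, 3.14, 3.14, 3.14].

INTERFACE

Orientations are given as a unit quaternion [x, y, z, w].
In Python, from bench import readout, camera, calibration, workorder gives the robot as it stands.
- The arm moves only by the tool drive_tool, never from a script. Its argument "deltas" is a list of rows, each a list of 4 numbers: the shift along the tool's x, y, z scaled (see below), then the turn about the tool's z scaled (see below). A call has 1 to 10 rows; each row is the pose to reach, as a shift and turn from the pose commanded when the call began, along the tool's axes at that moment; what a row does not reach only later rows make up. The controller multiplies each number of a shift by 20 cm and each number of a turn by 1.5 rad. A row lasts 1/10 s, in which the tool goes at most 50 mm and 8.59 degrees, less where a joint would pass 70% of its speed; a pose out of reach is approached as far as the arm can. A call with a number of a shift or a turn outside -1 to 1 is refused whole. A call with a gripper value outside its range is refused whole. "claw" is the closure in counts, from 0 (fully open) to 255 (shut), set as the call begins (left out, the last holds). The fingers move at their own pace and stop on an object; "squeeze" is the grip in N (left out, the last holds). Time passes only in rows, so rows that repeat a pose let the fingers close. It gives the time, the measured TCP pose, the force, the opening and the grip force at its end, in the units of the state.
- readout.get_state(): the state, without advancing time (a new reading comes with each control period).
- camera(name): name is "scene" or "top" or "wrist"; returns the picture (400x640x3 uint8, red, green, blue); there is no depth.
- calibration(name): a dict with "K" (3x3 intrinsics, pixels), "rvec" (rotation vector, rad) and "tvec" (3), from world to camera coordinates, as OpenCV has them. Camera axes: x right, y down, z forward; pixel columns grow to the right and rows downward; lengths in mm; the calibration is good to about 2 mm. A picture is of the moment at which its call begins: read the wrist's pose just before it. calibration takes no time and is no camera call; for the wrist camera it gives the pose at the moment of the call.
- workorder.hand_in(): hands the job in; it is judged then, once.
The state is a dict: "t": time; "joint_pos": joint angles; "qvel": joint speeds; "effort": joint torques, N m; "ee_pos": TCP position; "ee_rot": TCP orientation; "contact_force": force on the tool from outside, world axes, zero at the start; "moment": the same for the moment, N m; "finger_gap": finger opening in mm; "gripper_force": force on a finger pad.
Only numpy, scipy, OpenCV 4.12 (cv2) and the standard library are available. Lean on these libraries where they do the work, as an engineer would, in place of code of your own. Each camera call takes 0.05 s, during which the arm holds its last target. There are 200 camera calls.

TASK

Two look-alike V-blocks have come back upside down, V groove underneath; one is solid steel, the other a light aluminium copy. Find the steel one by its weight, turn it over (the two low steps of the step plate are there to tip it over, a quarter turn at each) and leave it V groove up on the upper step, pushed fully home and flush against the back stop. Leave the light block upside down on the bench, off the plate, and do not disturb the oil bottle, the hammer or the caliper.

Things in the scene. Friction and masses are not known exactly. Their poses are not given: they have to be found in the camera images.
- block_a_mid (a point): centre of one of two look-alike V-blocks: dark metal, 60 long (x), 40 wide (y), 40 high (z) mm. z points out of its plain base, which has a slot 8 wide, 4 deep; the -z face has the 90-degree V groove along x, 28 wide, 14 deep, with a 6 mm flat on each side. It starts z up: upside down on the bench. One block is steel (0.6 to 0.8 kg), the other aluminium (0.2 to 0.3 kg); which cannot be seen
- block_b_mid (a point): centre of the other V-block: same shape, size, look and axes; either of the two may be the steel one, and either may lie nearer the plate
- step_plate: metal plate fixed to the bench, 130 mm wide (y), two low steps. Origin at bench level below the middle of the lower step's front edge; x points level up the steps to the back stop, y along the step edges, z up. Lower step: top at z = 4 mm, x = 0 to 60. Upper step: top at z = 8, x = 60 to 120. Back stop: upright bar, front face at x = 120, 10 thick, top at z = 33
- upper_edge (a point): middle of the upper step's front edge, at its top (plate x = 60, z = 8 mm); axes as the plate's. A block squared up against a step's front, length along y, and pushed near its top, forward and up in an arc about that edge, tips over it and lies a quarter turn further on the step above, overhanging 4 to 12 mm (a level push sticks to the face and jams)
- home (a point): where the centre of the steel block is when it lies flat on the upper step, fully home against the back stop, midway along it (plate x = 100, z = 28 mm); axes as the plate's
- oil_bottle: standing oil bottle, 54 mm diameter, 140 mm high; origin at the centre of its underside
- hammer: hammer of 260 mm lying on the bench, origin near its middle, x along the handle towards the head
- caliper: caliper lying on the bench, bar 200 x 14 mm, about 10 mm high, jaws to its +y side; origin at the middle of the bar's underside, x along the bar
Not all that is in view belongs to the job. Leave any pink look-alike of the part that bears block_a_mid alone. Leave any red look-alike of the part that bears block_b_mid alone.

How it is judged (in metres and radians):
At the end, for the whole second after the job is handed in: The steel block (over 4.4 N of weight on the plate) lies V up on the upper step, level within 4.5 degrees, at most 3 mm off the back stop, square to it within 3.4 degrees, at most 45 mm sideways of the middle; the light one stands upside down on the bench, off the plate; both at rest (((contact force between block_a and step_plate above 4.4 N and angle between block_a_mid's own z axis and vertical above 3.06 rad and x of block_a_mid in the frame of step_plate between 0.097 and 0.103 m and y of block_a_mid in the frame of step_plate between -0.045 and 0.045 m and z of block_a_mid in the frame of step_plate between 0.025 and 0.031 m and angle between the x axis of block_a_mid and the y axis of step_plate, either way round below 0.06 rad and angle between block_b_mid's own z axis and vertical below 0.08 rad and height (world z) of block_b_mid below 0.023 m) or (contact force between block_b and step_plate above 4.4 N and angle between block_b_mid's own z axis and vertical above 3.06 rad and x of block_b_mid in the frame of step_plate between 0.097 and 0.103 m and y of block_b_mid in the frame of step_plate between -0.045 and 0.045 m and z of block_b_mid in the frame of step_plate between 0.025 and 0.031 m and angle between the x axis of block_b_mid and the y axis of step_plate, either way round below 0.06 rad and angle between block_a_mid's own z axis and vertical below 0.08 rad and height (world z) of block_a_mid below 0.023 m)) and linear speed of each of block_a, block_b below 0.02 m/s); the robot touches nothing.
It fails at once if the oil bottle is moved by more than 30 mm or tipped (distance of oil_bottle from where it was at the start of the episode above 0.03 m or angle between oil_bottle's own z axis and vertical above 0.3 rad).
It fails at once if the hammer is moved by more than 30 mm (distance of hammer from where it was at the start of the episode above 0.03 m).
It fails at once if the caliper is moved by more than 30 mm (distance of caliper from where it was at the start of the episode above 0.03 m).
It also fails if it takes over 72 s, if anything falls off the work surface, if the arm or the gripper's body presses on something with over 40 N, if the wrist force passes 120 N, or if a joint passes its speed limit or range.

## Working session

There is one attempt and no reset: what is moved stays moved. The work goes in short steps, Python scripts to look and compute and a tool call to move; the robot and the scene stay as the last step left them, time stands still between calls to the robot, and variables do not carry over. Pictures are saved under pics/ and viewed, at most 10 in all, crops included, and the job is handed in when it is done.

Besides the shell and the picture viewer there is one more tool, called after ">>>" by a JSON object that holds its "fn" and its "kwargs", one argument or row to a line. drive_tool: Moves the arm, as the interface text tells. Shifts and turns lie within -1 to 1; 1 stands for 20 cm of shift or 1.5 rad of turn. Its arguments: {"type":"object","properties":{"deltas":{"type":"array"},"claw":{"type":"number"},"squeeze":{"type":"number"}},"required":["deltas"]}

```bash
mkdir -p pics; ls
cat > h.py <<'E'
import numpy as np, cv2
from bench import readout, camera, calibration, workorder
def cal(n):
    c=calibration(n); K=np.array(c["K"],float); R=cv2.Rodrigues(np.array(c["rvec"],float))[0]; t=np.array(c["tvec"],float).ravel(); return K,R,t
def ray(c,u,v):
    K,R,t=c; return -R.T@t, R.T@np.linalg.solve(K,[u,v,1.0])
def onz(c,u,v,z):
    o,d=ray(c,u,v); return o+d*(z-o[2])/d[2]
def proj(c,P):
    K,R,t=c; p=K@(R@np.array(P,float)+t); return p[:2]/p[2]
def tri(c1,p1,c2,p2):
    A=[];b=[]
    for c,p in((c1,p1),(c2,p2)):
        o,d=ray(c,*p); d=d/np.linalg.norm(d); M=np.eye(3)-np.outer(d,d); A.append(M); b.append(M@o)
    return np.linalg.lstsq(np.vstack(A),np.hstack(b),rcond=None)[0]
def snap(n,f=None):
    c=cal(n); im=camera(n)
    if f: cv2.imwrite('pics/'+f,im[:,:,::-1])
    return c,im
E
python3 - <<'E'
from h import *
for n in("scene","top"):
    c,im=snap(n,n+'0.png'); np.save(n+'0.npy',im)
print(readout.get_state())
E
```

```text
pics
{'t': 0.1, 'joint_pos': array([ 1.17901572e+00,  5.32910382e-02,  1.61414441e+00,  2.40302040e-05,
        1.47598929e+00, -1.19014342e-01]), 'qvel': array([ 7.32458077e-04, -3.41905543e-03, -1.98287201e-03,  5.34030313e-04,
        3.22539512e-03,  3.11262324e-05]), 'effort': array([ 2.15802015e-04, -3.94904959e+01, -3.71363354e+01, -8.19450543e-05,
        3.98740885e-03, -6.39597431e-06]), 'ee_pos': array([168.17506624, 601.40885383, 249.19313194]), 'ee_rot': array([ 1.35961812e-01,  9.90713655e-01, -8.83311059e-04, -2.42992954e-04]), 'contact_force': array([-0.01645227, -0.19247226, -0.37781053]), 'moment': array([ 0.02627104, -0.00994962,  0.06584119]), 'gripper_force': 0.0, 'finger_gap': 85.3341250551529}
```

View pics/scene0.png

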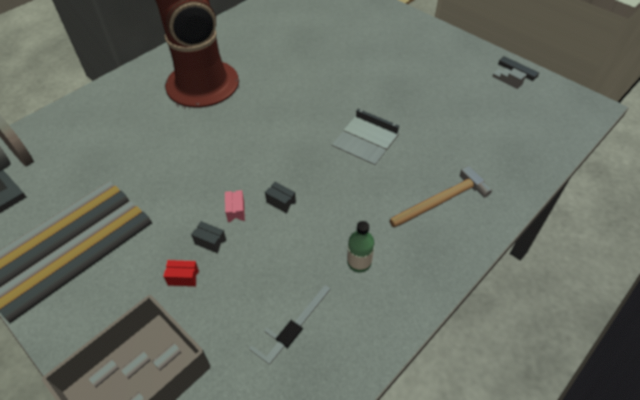

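View pics/top0.png

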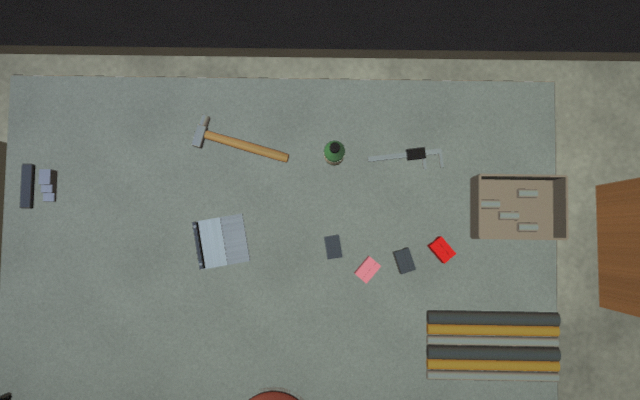

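The scene view shows dark blocks near (280,196) and (208,236), and the plate at (366,137). In the top view the blocks are at (333,247) and (404,261), and the plate at (222,242) with its back stop on the left.

Run:
```python
from h import *
C={n:cal(n) for n in("scene","top")}; I={n:np.load(n+'0.npy') for n in C}
def blobs(n,win,thr):
    x0,x1,y0,y1=win; g=I[n].max(2)[y0:y1,x0:x1]; m=(g<thr).astype(np.uint8)
    cs=cv2.findContours(m,cv2.RETR_EXTERNAL,cv2.CHAIN_APPROX_NONE)[0]
    return [(cv2.contourArea(q),cv2.minAreaRect(q+np.array([x0,y0]))) for q in cs if cv2.contourArea(q)>60]
for w in((318,350,230,264),(390,420,242,280)):
    for a,r in blobs("top",w,85):
        (u,v),_,_=r; P=onz(C["top"],u,v,40); b=cv2.boxPoints(r)
        B=np.array([onz(C["top"],*q,40)[:2] for q in b]); print(a,P.round(1),'\n',B.round(0).tolist(), proj(C["scene"],P).round(1))
for w in((260,300,178,215),(188,230,218,254)):
    print('scene',[(a,np.round(r[0],1)) for a,r in blobs("scene",w,75)])
for q in((198,219),(241,213),(249,263),(205,268)): print(q,onz(C["top"],*q,8).round(0))
# top/scene crops for plate
a=cv2.resize(I["top"][200:285,180:270],None,fx=5,fy=5,interpolation=2); b=cv2.resize(I["scene"][95:175,320:410],None,fx=4,fy=4,interpolation=2)
b=cv2.copyMakeBorder(b,0,a.shape[0]-b.shape[0],0,0,0); cv2.imwrite('pics/plate.png',np.hstack([a,b])[:,:,::-1][:,:800])
```

```text
129.0 [ 458.7 -333.5   40. ] 
 [[481.0, -305.0], [494.0, -343.0], [437.0, -362.0], [423.0, -324.0]] [209.6 231.6]
scene [(518.0, array([279.9, 197.3]))]
scene [(592.5, array([208.4, 237.3]))]
(198, 219) [558. 214.   8.]
(241, 213) [576.  99.   8.]
(249, 263) [443.  74.   8.]
(205, 268) [428. 192.   8.]
```

View pics/plate.png

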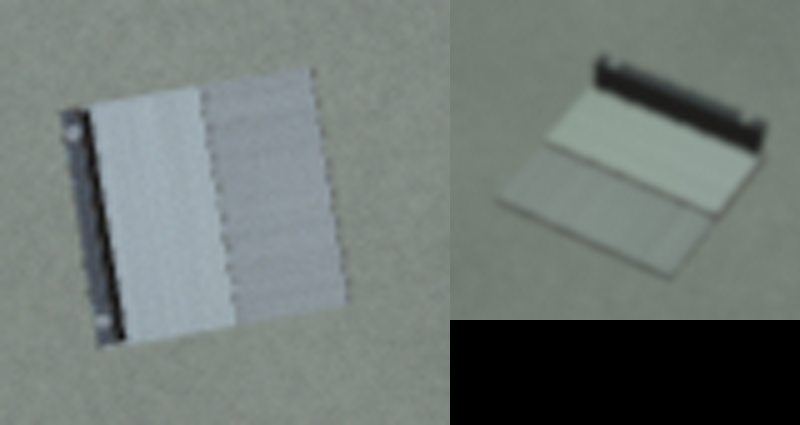

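The crop shows the front edge from (243,214) to (249,261) and the step edge from (221,218) to (227,265) in top pixels. The back stop is on the left.

Run:
```python
from h import *
c=cal("top"); s=cal("scene")
im=np.load('top0.npy'); g=im.max(2)[228:266,316:352]
r=[];
m=(g<95).astype(np.uint8)
for q in cv2.findContours(m,cv2.RETR_EXTERNAL,cv2.CHAIN_APPROX_NONE)[0]:
    if cv2.contourArea(q)>60:
        rr=cv2.minAreaRect(q+np.array([316,228])); print([onz(c,*p,40)[:2].round(0).tolist() for p in cv2.boxPoints(rr)], onz(c,*rr[0],40).round(0))
F=[onz(c,242.8,213.6,4),onz(c,249.4,260.8,4)]; U=[onz(c,220.6,217.6,8),onz(c,227,265,8)]
print(np.round(F,1),np.round(U,1))
# scene: same corners (crop x=450+4*(u-320), y=4*(v-95))
S=[((x-450)/4+320,y/4+95) for x,y in((672,279),(497,200),(716,216),(546,142))]
T=[(242.8,213.6),(249.4,260.8),(220.6,217.6),(227,265)]
for a,b in zip(T,S): print(tri(c,a,s,b).round(1))
for p in((335,152),(285,157),(370,158),(368,270)): print(p,onz(c,*p,0).round(0))
```

```text
[[516.0, -127.0], [522.0, -162.0], [466.0, -172.0], [460.0, -136.0]] [ 491. -149.   40.]
[[574.8  94.8   4. ]
 [448.5  73.9   4. ]] [[563.  153.6   8. ]
 [436.5 133.    8. ]]
[575.8  96.1   1.6]
[4.479e+02 7.410e+01 2.000e-01]
[563.8 154.8   5.8]
[436.3 134.2   2.5]
(335, 152) [ 746. -151.    0.]
(285, 157) [731. -16.   0.]
(370, 158) [ 731. -247.    0.]
(368, 270) [ 429. -244.    0.]
```

>>> {"fn": "drive_tool", "kwargs": {
  "deltas": [
    [0,-0.25,0,0],
    [0,-0.5,0,0],
    [0,-0.75,0,0],
    [0,-1,0,0],
    [-0.25,-1,0,0],
    [-0.5,-1,0,0],
    [-0.75,-1,0,0],
    [-1,-1,0,0],
    [-1,-1,0,0]
  ]
}}

```text
t: 1.0
ee_pos: [311.2, 353.2, 249.9]
ee_rot: [0.139, 0.99, -0.001, 0.001]
contact_force: [-0.0, -0.2, -0.2]
finger_gap: 85.8
gripper_force: 0.0
```

>>> {"fn": "drive_tool", "kwargs": {
  "deltas": [
    [-0.15,-0.19,0,0.09],
    [-0.3,-0.38,0,0.18],
    [-0.45,-0.57,0,0.27],
    [-0.6,-0.76,0,0.36],
    [-0.7,-1,0,0.45],
    [-0.8,-1,0,0.54],
    [-1,-1,0,0.63],
    [-1,-1,0,0.72],
    [-1,-1,0,0.756],
    [-1,-1,0,0.756]
  ]
}}

```text
t: 2.0
ee_pos: [445.5, 109.1, 249.6]
ee_rot: [0.647, 0.763, -0.0, -0.001]
contact_force: [-0.2, -0.0, 0.2]
finger_gap: 85.8
gripper_force: 0.0
```

Run:
```python
from h import *
s=readout.get_state(); print(s['t'],s['ee_pos'],s['ee_rot'],s['joint_pos'])
c,im=snap('wrist','w1.png'); print((-c[1].T@c[2]).round(1),(c[1].T@[0,0,1]).round(2),(c[1].T@[1,0,0]).round(2))
```

```text
2.0 [445.4545846  109.12314822 249.59161838] [ 6.46693938e-01  7.62749183e-01 -4.71415119e-04 -6.41904648e-04] [ 7.76027004e-02 -3.62640954e-01  1.98428840e+00  2.34221525e-04
  1.52152076e+00 -8.67207501e-02]
[432.5 178.8 372.8] [ 0.04 -0.27 -0.96] [ 0.99  0.16 -0.  ]
```

View pics/w1.png

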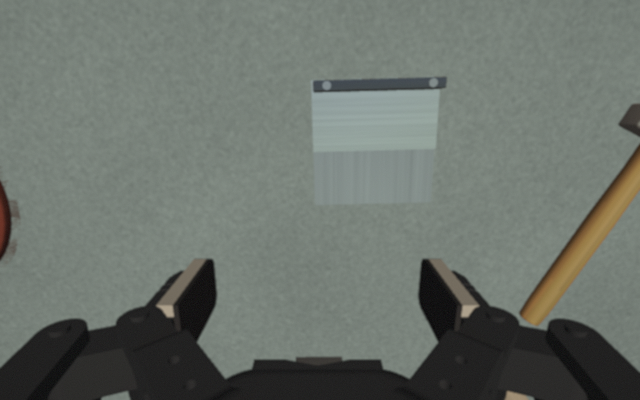

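The plate is seen squarely: front edge about (315,206)-(434,202), step edge (314,151)-(437,149), stop bar just above (312,92)-(439,89). The fingers are clear of everything.

Run:
```python
from h import *
c=cal('wrist'); im=cv2.imread('pics/w1.png').astype(float); b=cv2.GaussianBlur(im,(0,0),1.2)
def edge(u0,u1,vm,z,hw=7):
    P=[]
    sl=0
    for u in range(u0,u1,3):
        g=np.abs(np.diff(b[vm-hw:vm+hw,u-3:u+4].mean(1),axis=0)).sum(1); k=g.argmax()
        P.append((u,vm-hw+k+0.5))
    P=np.array(P); l=cv2.fitLine(P.astype(np.float32),cv2.DIST_HUBER,0,.01,.01).ravel(); 
    f=lambda u:l[3]+(u-l[2])*l[1]/l[0]
    A=onz(c,u0,f(u0),z);B=onz(c,u1,f(u1),z); d=B-A
    print(round(f(u0),1),round(f(u1),1),A.round(1),B.round(1),'ang',np.degrees(np.arctan2(d[1],d[0])).round(2)); return A,B
F=edge(320,430,204,4);U=edge(320,430,150,8);S=edge(322,430,91,33)
row=b[170:195].mean(0); g=np.abs(np.diff(row,axis=0)).sum(1); l=300+g[300:330].argmax()+.5; r=420+g[420:450].argmax()+.5
L,R=onz(c,l,182,4),onz(c,r,182,4); print(l,r,L.round(1),R.round(1),np.linalg.norm(R-L))
th=np.arctan2(*(U[1]-U[0])[[1,0]]); px=np.array([-np.sin(th),np.cos(th)])
for E in(F,U,S): print((((E[0]+E[1])/2)[:2]@px).round(1))
```

```text
204.5 201.7 [452.7  75.4   4. ] [573.6  99.1   4. ] ang 11.08
151.6 148.4 [442.6 134.2   8. ] [557.1 156.9   8. ] ang 11.22
91.7 89.1 [434.3 193.2  33. ] [534.4 212.4  33. ] ang 10.86
314.5 432.5 [442.4  99.8   4. ] [570.6 121.4   4. ] 129.99125137443028
-14.3
45.5
104.7
```

>>> {"fn": "drive_tool", "kwargs": {
  "deltas": [
    [-0.25,0,0,0],
    [-0.5,0,0,0],
    [-0.75,0,0,0],
    [-1,0.05,0,0],
    [-1,0.15,0,0],
    [-1,0.15,0,0]
  ]
}}

```text
t: 2.65
ee_pos: [508.8, -84.4, 250.2]
ee_rot: [0.647, 0.762, 0.0, -0.0]
contact_force: [-0.2, -0.5, -0.3]
finger_gap: 85.6
gripper_force: 0.0
```

Run:
```python
from h import *
s=readout.get_state(); print(s['t'],s['ee_pos'],s['ee_rot'])
c,im=snap('wrist','w2.png'); np.savez('w2.npz',K=c[0],R=c[1],t=c[2])
```

```text
2.65 [508.81771673 -84.37968674 250.16853121] [ 6.47042987e-01  7.62453473e-01  1.51098325e-04 -2.26418368e-04]
```

View pics/w2.png

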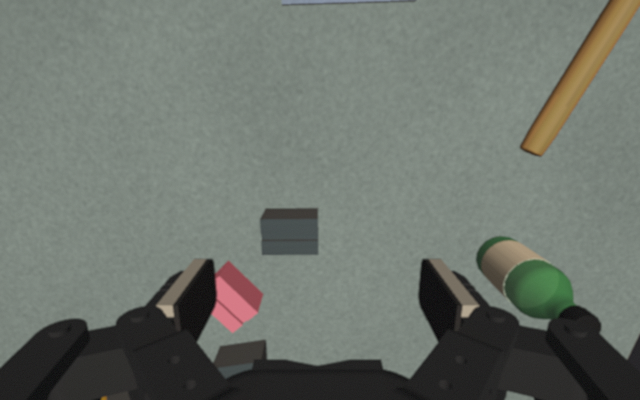

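The nearer block's top face spans about (262,219)-(318,254). Its slot line is at v≈240, and the pink look-alike sits at lower left, clear of the grasp.

Run:
```python
from h import *
d=np.load('w2.npz'); c=(d['K'],d['R'],d['t']); t=cal('top')
Q=[(262,219.5),(318,219.5),(318.5,254),(262,254)]
P=np.array([onz(c,*q,40) for q in Q]); print(P.round(1).tolist(),P.mean(0).round(1)); e=P[1]-P[0]; print(np.linalg.norm(e),np.degrees(np.arctan2(e[1],e[0])),np.linalg.norm(P[3]-P[0]))
print(tri(c,(290.1,236.7),t,(333,246.8)).round(1), onz(t,333,246.8,40).round(1))
s=readout.get_state(); x=np.array([-.1627,.9867]); y=np.array([.9867,.1627]); D=P.mean(0)[:2]-s['ee_pos'][:2]; print('tool shift',D@x,D@y)
```

```text
[[458.2, -133.7, 40.0], [514.9, -124.3, 40.0], [521.8, -162.1, 40.0], [462.8, -171.9, 40.0]] [ 489.4 -148.    40. ]
57.502590214028025 9.418799139042587 38.452602065335796
[ 489.7 -149.4   35.5] [ 490.3 -149.4   40. ]
tool shift -60.66653135178308 -28.843583739667384
```

>>> {"fn": "drive_tool", "kwargs": {
  "deltas": [
    [-0.2,-0.1,0.1,0],
    [-0.303,-0.144,0.3,0],
    [-0.303,-0.144,0.5,0],
    [-0.303,-0.144,0.7,0],
    [-0.303,-0.144,0.85,0],
    [-0.303,-0.144,0.95,0],
    [-0.303,-0.144,0.95,0]
  ]
}}

```text
t: 3.4
ee_pos: [486.3, -145.3, 56.9]
ee_rot: [0.646, 0.764, -0.001, -0.004]
contact_force: [-0.8, 0.1, -0.4]
finger_gap: 85.5
gripper_force: 0.0
```

>>> {"fn": "drive_tool", "kwargs": {
  "deltas": [
    [0,0,0.1,0],
    [0,0,0.175,0],
    [0,0,0.175,0]
  ]
}}

```text
t: 3.7
ee_pos: [488.2, -146.8, 24.1]
ee_rot: [0.646, 0.763, -0.0, -0.002]
contact_force: [-1.0, 0.9, -0.5]
finger_gap: 85.6
gripper_force: 0.0
```

>>> {"fn": "drive_tool", "kwargs": {
  "deltas": [
    [0,0,0,0],
    [0,0,0,0],
    [0,0,0,0],
    [0,0,0,0],
    [0,0,0,0],
    [0,0,0,0]
  ],
  "claw": 255,
  "squeeze": 50
}}

```text
t: 4.3
ee_pos: [490.6, -148.5, 26.8]
ee_rot: [0.647, 0.763, 0.0, 0.001]
contact_force: [-1.0, 1.0, 6.0]
finger_gap: 59.4
gripper_force: 56.0
```

>>> {"fn": "drive_tool", "kwargs": {
  "deltas": [
    [0,0,-0.1,0],
    [0,0,-0.2,0],
    [0,0,-0.2,0],
    [0,0,-0.2,0],
    [0,0,-0.2,0]
  ]
}}

```text
t: 4.8
ee_pos: [488.4, -147.5, 63.7]
ee_rot: [0.647, 0.763, -0.0, -0.001]
contact_force: [0.0, -0.1, -2.4]
finger_gap: 59.1
gripper_force: 55.4
```

>>> {"fn": "drive_tool", "kwargs": {
  "deltas": [
    [0,0,0,0],
    [0,0,0,0],
    [0,0,0,0]
  ]
}}

```text
t: 5.1
ee_pos: [489.2, -147.9, 64.7]
ee_rot: [0.647, 0.763, -0.0, -0.001]
contact_force: [0.1, 0.2, -3.1]
finger_gap: 59.2
gripper_force: 55.4
```

That is about 2.8 N, so this is the light block. I'll put it back and go to the other one.

>>> {"fn": "drive_tool", "kwargs": {
  "deltas": [
    [0,0,0.1,0],
    [0,0,0.17,0],
    [0,0,0.196,0],
    [0,0,0.2,0],
    [0,0,0.2,0]
  ]
}}

```text
t: 5.6
ee_pos: [489.1, -147.8, 26.7]
ee_rot: [0.647, 0.763, -0.001, -0.002]
contact_force: [-8.0, 4.2, 12.8]
finger_gap: 59.1
gripper_force: 57.2
```

>>> {"fn": "drive_tool", "kwargs": {
  "deltas": [
    [0,0,0,0],
    [0,0,0,0],
    [0,0,0,0],
    [0,0,0,0],
    [0,0,-0.2,0],
    [0,0,-0.45,0],
    [0,0,-0.7,0],
    [0,0,-0.95,0],
    [0,0,-0.95,0]
  ],
  "claw": 0
}}

```text
t: 6.5
ee_pos: [493.6, -149.9, 224.8]
ee_rot: [0.647, 0.763, 0.002, 0.008]
contact_force: [-0.1, -0.0, 0.4]
finger_gap: 85.7
gripper_force: 0.0
```

>>> {"fn": "drive_tool", "kwargs": {
  "deltas": [
    [-0.25,0,0,-0.07],
    [-0.5,0,0,-0.1],
    [-0.65,0,0,-0.1],
    [-0.65,0,0,-0.1]
  ]
}}

```text
t: 6.9
ee_pos: [510.7, -279.5, 214.5]
ee_rot: [0.589, 0.808, -0.0, -0.0]
contact_force: [0.3, 0.2, -0.1]
finger_gap: 85.4
gripper_force: 0.0
```

Run:
```python
from h import *
s=readout.get_state(); print(s['t'],s['ee_pos'],s['ee_rot'])
c,im=snap('wrist','w3.png'); np.savez('w3.npz',K=c[0],R=c[1],t=c[2])
```

```text
6.9 [ 510.65023585 -279.47688582  214.46941125] [ 5.89414172e-01  8.07830913e-01 -3.63401665e-04 -1.34051713e-04]
```

View pics/w3.png

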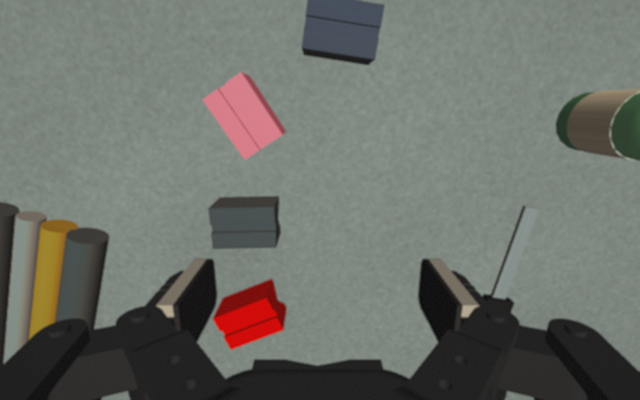

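Block 2's top face is at about (210,209), (279,206), (279,247), (212,248). The red look-alike lies clear below it, and the caliper is to the right.

Run:
```python
from h import *
d=np.load('w3.npz'); c=(d['K'],d['R'],d['t']); t=cal('top')
im=cv2.imread('pics/w3.png'); g=cv2.GaussianBlur(im,(0,0),1).max(2)
m=np.zeros_like(g); m[190:256,200:288]=(g[190:256,200:288]<105)
k=max(cv2.findContours(m,0,cv2.CHAIN_APPROX_NONE)[0],key=cv2.contourArea); print(cv2.boundingRect(k), cv2.approxPolyDP(k,3,True).reshape(-1,2).tolist())
Q=[(209.5,208),(278.5,206.5),(279,247),(212,248)]
P=np.array([onz(c,*q,40) for q in Q]); print(P.round(1).tolist(),P.mean(0).round(1)); e=P[2]-P[3]; print(np.linalg.norm(e),np.degrees(np.arctan2(e[1],e[0])),np.linalg.norm(P[3]-P[0]))
u,v=np.mean(Q,0); print('tri',tri(c,(u,v),t,(404,261)).round(1))
s=readout.get_state(); q=s['ee_rot']; a=2*np.arctan2(q[0],q[1]); y=np.array([np.cos(np.pi/2-a),np.sin(np.pi/2-a)]); x=np.array([-y[1],y[0]]); print('tool y ang',np.degrees(np.arctan2(y[1],y[0])))
for C in(P.mean(0)[:2],np.array([458.7,-333.5])): D=C-s['ee_pos'][:2]; print('shift',D@x,D@y)
```

```text
(209, 196, 72, 53) [[278, 197], [217, 199], [209, 207], [213, 247], [274, 247], [280, 234]]
[[421.7, -326.4, 40.0], [481.0, -305.8, 40.0], [492.4, -343.8, 40.0], [432.7, -364.0, 40.0]] [ 457. -335.   40.]
63.00433793371775 18.764690229740445 39.2263245357576
tri [ 456.7 -334.8   39.7]
tool y ang 17.845503726459338
shift -38.275225383308296 -68.55568833964549
shift -37.3737537809924 -66.43008805278262
```

>>> {"fn": "drive_tool", "kwargs": {
  "deltas": [
    [-0.1,-0.2,0.05,-0.01],
    [-0.19,-0.338,0.2,-0.01],
    [-0.19,-0.338,0.4,-0.01],
    [-0.19,-0.338,0.6,-0.01],
    [-0.19,-0.338,0.7,-0.01],
    [-0.19,-0.338,0.7,-0.01]
  ]
}}

```text
t: 7.55
ee_pos: [455.7, -329.8, 70.6]
ee_rot: [0.581, 0.814, 0.001, -0.005]
contact_force: [-0.6, -0.4, -0.3]
finger_gap: 85.0
gripper_force: 0.0
```

>>> {"fn": "drive_tool", "kwargs": {
  "deltas": [
    [0,0,0.12,0],
    [0,0,0.23,0],
    [0,0,0.245,0],
    [0,0,0.245,0]
  ]
}}

```text
t: 7.95
ee_pos: [458.6, -332.9, 27.1]
ee_rot: [0.581, 0.814, 0.0, 0.0]
contact_force: [-0.1, 0.9, 0.2]
finger_gap: 85.3
gripper_force: 0.0
```

>>> {"fn": "drive_tool", "kwargs": {
  "deltas": [
    [0,0,0,0],
    [0,0,0,0],
    [0,0,0,0],
    [0,0,0,0],
    [0,0,0,0],
    [0,0,0,0]
  ],
  "claw": 255,
  "squeeze": 80
}}

```text
t: 8.55
ee_pos: [459.0, -334.7, 28.9]
ee_rot: [0.582, 0.813, -0.001, 0.001]
contact_force: [-3.2, -0.1, 6.6]
finger_gap: 58.5
gripper_force: 89.6
```

>>> {"fn": "drive_tool", "kwargs": {
  "deltas": [
    [0,0,-0.2,0],
    [0,0,-0.4,0],
    [0,0,-0.5,0],
    [0,0,-0.5,0],
    [0,0,-0.5,0],
    [0,0,-0.5,0],
    [0,0,-0.5,0]
  ]
}}

```text
t: 9.25
ee_pos: [456.9, -332.0, 123.4]
ee_rot: [0.582, 0.813, 0.0, -0.002]
contact_force: [0.5, -1.2, -6.7]
finger_gap: 58.3
gripper_force: 92.2
```

Run:
```python
from h import *
s=readout.get_state(); p=s['ee_pos']; q=s['ee_rot']; print(s['t'],p,q,s['contact_force'])
th=np.radians(11.05); px=np.array([-np.sin(th),np.cos(th)]); py=np.array([-np.cos(th),-np.sin(th)]); O=np.array([511.4,85.6])
print('plate',(p[:2]-O)@px,(p[:2]-O)@py)
ang=np.pi/2-2*np.arctan2(q[0],q[1]); y=np.array([np.cos(ang),np.sin(ang)]); x=np.array([-y[1],y[0]])
D=O-28*px-p[:2]; print('ang',np.degrees(ang),'shift',D@x,D@y)
```

```text
9.25 [ 456.90835408 -332.04179328  123.41671036] [ 5.81778394e-01  8.13343552e-01  3.50352865e-04 -2.45847318e-03] [ 0.46804475 -1.23393426 -6.73509774]
plate -399.4546671503027 133.5289326690819
ang 18.848301615477606 shift 349.9013694600774 182.69531263130108
```

Block 2 weighs about 6.7 N, so it is the steel one. I'll carry it to the front of the lower step.

>>> {"fn": "drive_tool", "kwargs": {
  "deltas": [
    [0.2,0.1,0,0],
    [0.4,0.2,0,0],
    [0.6,0.3,0,0],
    [0.8,0.4,0,0],
    [1,0.5,0,0]
  ]
}}

```text
t: 9.75
ee_pos: [487.4, -109.7, 124.9]
ee_rot: [0.582, 0.813, -0.0, -0.001]
contact_force: [1.0, 0.4, -8.0]
finger_gap: 58.6
gripper_force: 92.0
```

>>> {"fn": "drive_tool", "kwargs": {
  "deltas": [
    [0.2,0.1,0,0.03],
    [0.4,0.2,0,0.06],
    [0.6,0.3,0,0.091],
    [0.72,0.4,0,0.091],
    [0.72,0.414,0.1,0.091],
    [0.72,0.414,0.2,0.091],
    [0.72,0.414,0.3,0.091],
    [0.72,0.414,0.38,0.091],
    [0.72,0.414,0.38,0.091],
    [0.72,0.414,0.38,0.091]
  ]
}}

```text
t: 10.75
ee_pos: [519.4, 51.3, 49.4]
ee_rot: [0.636, 0.772, -0.001, -0.001]
contact_force: [0.4, 1.1, -7.2]
finger_gap: 58.4
gripper_force: 91.7
```

```bash
cat >> h.py <<'E'
th=np.radians(11.05); px=np.array([-np.sin(th),np.cos(th)]); py=np.array([-np.cos(th),-np.sin(th)]); O=np.array([511.4,85.6])
def st():
    s=readout.get_state(); p=s['ee_pos']; q=s['ee_rot']
    ang=np.pi/2-2*np.arctan2(q[0],q[1])
    print(round(s['t'],2),p.round(1),'plate',((p[:2]-O)@px).round(1),((p[:2]-O)@py).round(1),'ang',np.degrees(ang).round(2),'f',s['contact_force'].round(1),'gap',round(s['finger_gap'],1)); return s
E
python3 -c "
from h import *
st()"
```

```text
10.75 [519.4  51.3  49.4] plate -35.1 -1.3 ang 11.03 f [ 0.4  1.1 -7.2] gap 58.4
```

>>> {"fn": "drive_tool", "kwargs": {
  "deltas": [
    [0.02,0,0.06,0],
    [0.04,0,0.095,0],
    [0.05,0,0.1,0],
    [0.06,0,0.1,0],
    [0.06,0,0.1,0],
    [0.06,0,0.1,0]
  ]
}}

```text
t: 11.35
ee_pos: [518.2, 63.1, 30.8]
ee_rot: [0.636, 0.772, 0.0, 0.0]
contact_force: [0.2, 0.0, -6.8]
finger_gap: 58.8
gripper_force: 91.9
```

>>> {"fn": "drive_tool", "kwargs": {
  "deltas": [
    [0.01,0,0,0],
    [0.015,0,0,0],
    [0.02,0,0,0],
    [0.025,0,0,0],
    [0.025,0,0,0]
  ]
}}

```text
t: 11.85
ee_pos: [516.9, 67.7, 30.4]
ee_rot: [0.636, 0.772, -0.0, 0.0]
contact_force: [-0.6, -2.0, -7.3]
finger_gap: 58.5
gripper_force: 92.0
```

```bash
python3 -c "
from h import *
st()"
```

```text
11.85 [516.9  67.7  30.4] plate -18.7 -2.0 ang 11.04 f [-0.6 -2.  -7.3] gap 58.5
```

>>> {"fn": "drive_tool", "kwargs": {
  "deltas": [
    [0.01,0,0,0],
    [0.015,0,0,0],
    [0.015,0,0,0]
  ]
}}

```text
t: 12.15
ee_pos: [516.9, 68.1, 30.6]
ee_rot: [0.636, 0.772, -0.002, 0.003]
contact_force: [1.0, -11.9, -6.9]
finger_gap: 58.5
gripper_force: 92.1
```

>>> {"fn": "drive_tool", "kwargs": {
  "deltas": [
    [-0.005,0,0.005,0],
    [-0.005,0,0.01,0],
    [-0.005,0,0.012,0],
    [-0.005,0,0.012,0]
  ]
}}

```text
t: 12.55
ee_pos: [517.5, 68.0, 29.1]
ee_rot: [0.636, 0.772, -0.001, 0.002]
contact_force: [-0.7, -8.7, -2.9]
finger_gap: 58.6
gripper_force: 92.6
```

>>> {"fn": "drive_tool", "kwargs": {
  "deltas": [
    [0,0,0,0],
    [0,0,0,0],
    [0,0,0,0],
    [0,0,0,0],
    [0,0,-0.15,0],
    [0,0,-0.35,0],
    [0,0,-0.4,0]
  ],
  "claw": 0
}}

```text
t: 13.25
ee_pos: [519.5, 70.2, 113.0]
ee_rot: [0.636, 0.772, 0.003, 0.003]
contact_force: [1.6, -0.3, 0.7]
finger_gap: 85.2
gripper_force: 0.0
```

>>> {"fn": "drive_tool", "kwargs": {
  "deltas": [
    [-0.15,0,0,0],
    [-0.24,0,0,0],
    [-0.24,0,0,0],
    [-0.24,0,0.15,0],
    [-0.24,0,0.25,0],
    [-0.24,0,0.305,0],
    [-0.24,0,0.305,0],
    [-0.24,0,0.305,0]
  ],
  "claw": 195
}}

```text
t: 14.05
ee_pos: [525.9, 23.2, 47.3]
ee_rot: [0.636, 0.772, 0.0, 0.0]
contact_force: [0.3, -0.2, 0.5]
finger_gap: 20.6
gripper_force: 0.0
```

```bash
python3 -c "
from h import *
st(); snap('wrist','w4.png')"
```

```text
14.05 [525.9  23.2  47.3] plate -64.0 -2.3 ang 11.05 f [ 0.3 -0.2  0.5] gap 20.6
```

View pics/w4.png

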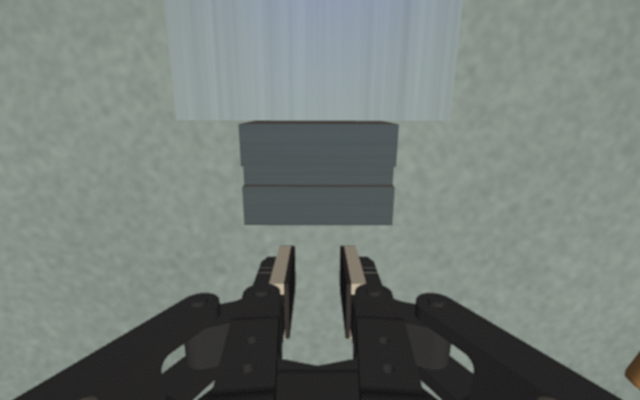

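The block is squared against the lower step with the half-closed fingers behind it. Next I'll approach to contact.

>>> {"fn": "drive_tool", "kwargs": {
  "deltas": [
    [0.02,0,0,0],
    [0.04,0,0,0],
    [0.055,0,0,0],
    [0.06,0,0,0],
    [0.065,0,0,0]
  ]
}}

```text
t: 14.6
ee_pos: [523.4, 35.2, 47.3]
ee_rot: [0.636, 0.772, -0.0, 0.001]
contact_force: [0.4, -4.8, -0.2]
finger_gap: 19.9
gripper_force: 2.3
```

>>> {"fn": "drive_tool", "kwargs": {
  "deltas": [
    [0.015,0,-0.012,0],
    [0.026,0,-0.024,0],
    [0.037,0,-0.036,0],
    [0.048,0,-0.047,0],
    [0.06,0,-0.057,0],
    [0.073,0,-0.066,0],
    [0.086,0,-0.075,0],
    [0.099,0,-0.083,0]
  ]
}}

```text
t: 15.4
ee_pos: [519.4, 55.6, 63.8]
ee_rot: [0.636, 0.772, 0.0, -0.0]
contact_force: [1.7, -2.5, 1.2]
finger_gap: 20.3
gripper_force: 1.2
```

```bash
python3 -c "
from h import *
st(); snap('wrist','w5.png')"
```

```text
15.4 [519.4  55.6  63.8] plate -31.0 -2.2 ang 11.02 f [ 1.7 -2.5  1.2] gap 20.3
```

View pics/w5.png

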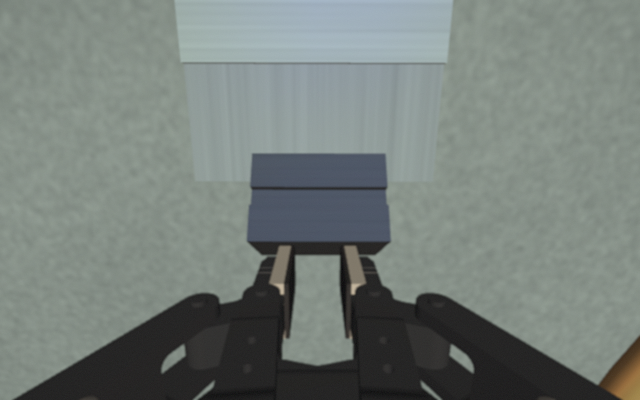

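The block is tilting forward evenly about the front edge, so I'll continue the arc.

>>> {"fn": "drive_tool", "kwargs": {
  "deltas": [
    [0.016,0,-0.007,0],
    [0.032,0,-0.014,0],
    [0.048,0,-0.019,0],
    [0.064,0,-0.023,0],
    [0.08,0,-0.026,0],
    [0.096,0,-0.028,0],
    [0.112,0,-0.028,0],
    [0.13,0,-0.028,0],
    [0.13,0,-0.028,0]
  ]
}}

```text
t: 16.35
ee_pos: [514.2, 81.0, 69.0]
ee_rot: [0.636, 0.772, -0.0, -0.0]
contact_force: [-0.4, 0.2, 0.2]
finger_gap: 20.1
gripper_force: 0.0
```

```bash
python3 -c "
from h import *
st(); snap('wrist','w6.png')"
```

```text
16.35 [514.2  81.   69. ] plate -5.1 -1.8 ang 11.06 f [-0.4  0.2  0.2] gap 20.1
```

View pics/w6.png

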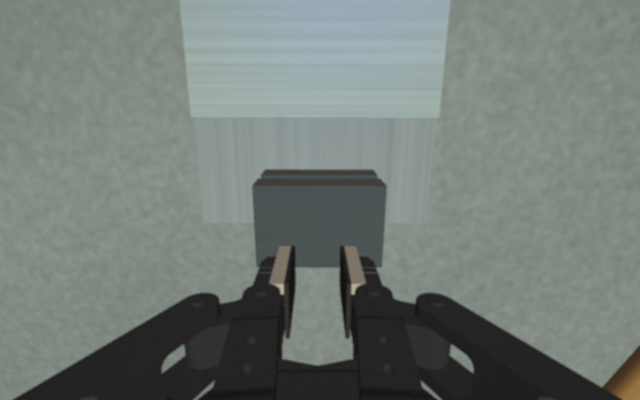

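The block has landed a quarter turn over on the lower step, with its slotted base facing the plate. Next I'll move behind it and slide it to the upper step.

>>> {"fn": "drive_tool", "kwargs": {
  "deltas": [
    [-0.09,0,-0.03,0],
    [-0.18,0,-0.03,0],
    [-0.18,0,0,0],
    [-0.18,0,0.08,0],
    [-0.18,0,0.14,0],
    [-0.18,0,0.145,0],
    [-0.18,0,0.145,0]
  ]
}}

```text
t: 17.1
ee_pos: [520.6, 45.6, 39.3]
ee_rot: [0.636, 0.772, -0.0, -0.001]
contact_force: [0.3, -0.7, 0.2]
finger_gap: 20.2
gripper_force: 0.0
```

>>> {"fn": "drive_tool", "kwargs": {
  "deltas": [
    [0.04,0,0,0],
    [0.08,0,0,0],
    [0.11,0,0,0],
    [0.13,0,0,0],
    [0.15,0,0,0],
    [0.17,0,0,0],
    [0.19,0,0,0],
    [0.205,0,0,0],
    [0.22,0,0,0]
  ]
}}

```text
t: 18.0
ee_pos: [514.0, 87.8, 41.2]
ee_rot: [0.636, 0.772, -0.0, 0.002]
contact_force: [0.9, -6.4, 1.5]
finger_gap: 19.8
gripper_force: 2.9
```

```bash
python3 -c "
from h import *
st()"
```

```text
18.0 [514.   87.8  41.2] plate 1.7 -2.9 ang 11.07 f [ 0.9 -6.4  1.5] gap 19.8
```

>>> {"fn": "drive_tool", "kwargs": {
  "deltas": [
    [0.015,0,0,0],
    [0.025,0,0,0],
    [0.03,0,0,0],
    [0.035,0,0,0],
    [0.04,0,0,0],
    [0.04,0,0,0]
  ]
}}

```text
t: 18.6
ee_pos: [512.6, 95.0, 41.5]
ee_rot: [0.635, 0.772, -0.001, 0.002]
contact_force: [0.4, -8.8, 3.4]
finger_gap: 20.3
gripper_force: 3.9
```

>>> {"fn": "drive_tool", "kwargs": {
  "deltas": [
    [0.006,0,0,0],
    [0.012,0,0,0],
    [0.012,0,0,0]
  ]
}}

```text
t: 18.9
ee_pos: [512.5, 96.0, 42.4]
ee_rot: [0.635, 0.772, -0.002, 0.003]
contact_force: [-1.0, -13.7, 7.8]
finger_gap: 19.7
gripper_force: 6.7
```

Run:
```python
from h import *
st(); c,im=snap('wrist','w7.png'); b=cv2.GaussianBlur(im.astype(float),(0,0),1)
for u in(265,285,320,350,375): 
    g=b[60:270,u-2:u+3].mean(1).mean(1); d=np.diff(g); k=[i for i in range(1,208) if abs(d[i])>3 and abs(d[i])>=abs(d[i-1]) and abs(d[i])>=abs(d[i+1])]
    print(u,[(60+i,round(d[i],0)) for i in k])
for X,Z in((60,8),(60,44),(20,44),(0,4)): print(X,Z,proj(c,np.r_[O+X*px,Z]).round(1))
```

```text
18.9 [512.5  96.   42.4] plate 10.0 -3.1 ang 11.12 f [ -1.  -13.7   7.8] gap 19.7
265 [(151, np.float64(-28.0)), (156, np.float64(-5.0)), (159, np.float64(6.0)), (264, np.float64(-10.0))]
285 [(151, np.float64(-29.0)), (156, np.float64(-5.0)), (159, np.float64(6.0)), (263, np.float64(5.0))]
320 [(151, np.float64(-28.0)), (156, np.float64(-5.0)), (159, np.float64(6.0)), (263, np.float64(18.0))]
350 [(151, np.float64(-28.0)), (156, np.float64(-5.0)), (160, np.float64(6.0)), (263, np.float64(7.0))]
375 [(151, np.float64(-28.0)), (156, np.float64(-5.0)), (160, np.float64(6.0)), (263, np.float64(5.0))]
60 8 [313.6 153.6]
60 44 [312.8 167.6]
20 44 [312.9 268.9]
0 4 [313.7 268.2]
```

View pics/w7.png

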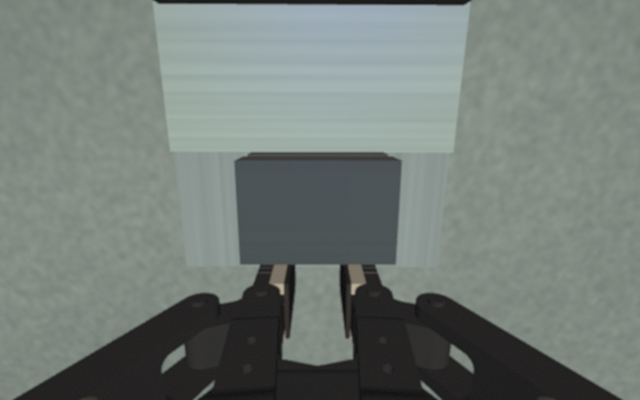

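The block stands square at the upper step, edges at v≈151 and 263, and is just starting to tip. I'll back off, raise 10 mm, touch again and do the arc.

>>> {"fn": "drive_tool", "kwargs": {
  "deltas": [
    [-0.03,0,0,0],
    [-0.06,0,-0.02,0],
    [-0.06,0,-0.05,0],
    [-0.06,0,-0.055,0],
    [-0.04,0,-0.055,0],
    [-0.025,0,-0.055,0],
    [-0.018,0,-0.055,0],
    [-0.012,0,-0.055,0]
  ]
}}

```text
t: 19.75
ee_pos: [511.7, 94.8, 51.7]
ee_rot: [0.635, 0.772, -0.002, 0.002]
contact_force: [-1.3, -11.6, 6.8]
finger_gap: 19.9
gripper_force: 5.2
```

```bash
python3 -c "
from h import *
st()"
```

```text
19.75 [511.7  94.8  51.7] plate 9.0 -2.0 ang 11.12 f [ -1.3 -11.6   6.8] gap 19.9
```

>>> {"fn": "drive_tool", "kwargs": {
  "deltas": [
    [0.008,0,-0.015,0],
    [0.018,0,-0.029,0],
    [0.029,0,-0.042,0],
    [0.04,0,-0.054,0],
    [0.052,0,-0.064,0],
    [0.065,0,-0.073,0],
    [0.078,0,-0.082,0],
    [0.091,0,-0.089,0],
    [0.107,0,-0.096,0]
  ]
}}

```text
t: 20.65
ee_pos: [507.1, 117.6, 70.4]
ee_rot: [0.636, 0.772, 0.0, -0.0]
contact_force: [0.0, -0.7, -1.3]
finger_gap: 20.5
gripper_force: 0.4
```

>>> {"fn": "drive_tool", "kwargs": {
  "deltas": [
    [0.016,0,-0.006,0],
    [0.032,0,-0.011,0],
    [0.048,0,-0.014,0],
    [0.064,0,-0.017,0],
    [0.08,0,-0.018,0],
    [0.096,0,-0.018,0],
    [0.112,0,-0.018,0],
    [0.13,0,-0.018,0],
    [0.13,0,-0.018,0]
  ]
}}

```text
t: 21.55
ee_pos: [502.1, 143.2, 73.8]
ee_rot: [0.636, 0.772, -0.0, -0.0]
contact_force: [0.0, 0.2, 0.7]
finger_gap: 20.0
gripper_force: 0.0
```

```bash
python3 -c "
from h import *
st(); snap('wrist','w8.png')"
```

```text
21.55 [502.1 143.2  73.8] plate 58.3 -1.9 ang 11.06 f [0.  0.2 0.7] gap 20.0
```

View pics/w8.png

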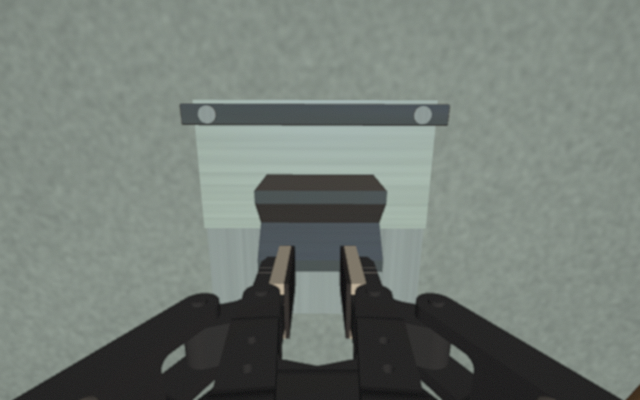

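The block now lies V up on the upper step, square to it. I'll go behind it and push it home.

>>> {"fn": "drive_tool", "kwargs": {
  "deltas": [
    [-0.08,0,0,0],
    [-0.15,0,0,0],
    [-0.15,0,0,0],
    [-0.15,0,0.08,0],
    [-0.15,0,0.14,0],
    [-0.15,0,0.15,0],
    [-0.15,0,0.15,0]
  ]
}}

```text
t: 22.3
ee_pos: [507.3, 113.4, 43.1]
ee_rot: [0.636, 0.772, -0.001, -0.001]
contact_force: [-0.9, 0.0, 0.4]
finger_gap: 20.1
gripper_force: 0.0
```

>>> {"fn": "drive_tool", "kwargs": {
  "deltas": [
    [0.04,0,0,0],
    [0.07,0,0,0],
    [0.09,0,0,0],
    [0.11,0,0,0],
    [0.13,0,0,0],
    [0.15,0,0,0],
    [0.165,0,0,0],
    [0.18,0,0,0],
    [0.19,0,0,0],
    [0.2,0,0,0]
  ]
}}

```text
t: 23.3
ee_pos: [501.0, 152.4, 44.6]
ee_rot: [0.636, 0.772, -0.0, 0.001]
contact_force: [1.1, -6.4, 2.4]
finger_gap: 20.2
gripper_force: 2.8
```

>>> {"fn": "drive_tool", "kwargs": {
  "deltas": [
    [0.005,0,0,0],
    [0.01,0,0,0],
    [0.015,0,0,0],
    [0.015,0,0,0]
  ]
}}

```text
t: 23.7
ee_pos: [500.7, 153.2, 44.7]
ee_rot: [0.636, 0.772, -0.002, 0.003]
contact_force: [1.0, -13.6, 3.1]
finger_gap: 19.9
gripper_force: 7.0
```

```bash
python3 -c "
from h import *
st()"
```

```text
23.7 [500.7 153.2  44.7] plate 68.3 -2.5 ang 11.08 f [  1.  -13.6   3.1] gap 19.9
```

That is home: 68.3 mm as predicted, with the force rising. I'll retreat and check numerically, because I have already viewed 11 pictures, one over the limit of 10.

>>> {"fn": "drive_tool", "kwargs": {
  "deltas": [
    [-0.04,0,0,0],
    [-0.1,0,0,0],
    [-0.15,0,0,0],
    [-0.2,0,-0.15,0],
    [-0.2,0,-0.35,0],
    [-0.2,0,-0.5,0],
    [-0.2,0,-0.5,0],
    [-0.2,0,-0.5,0]
  ]
}}

```text
t: 24.5
ee_pos: [507.8, 116.1, 144.6]
ee_rot: [0.636, 0.772, 0.001, 0.0]
contact_force: [0.7, 0.5, -0.6]
finger_gap: 20.0
gripper_force: 0.0
```

Run:
```python
from h import *
st(); c,im=snap('wrist','w9.png'); b=cv2.GaussianBlur(im.astype(float),(0,0),.8)
for X,Z in((130,33),(120,33),(120,48),(114,48),(86,48),(80,48),(80,8),(60,8)): print(X,Z,[proj(c,np.r_[O+X*px+Y*py,Z]).round(1).tolist() for Y in(25,-25)])
for Y in(22,10,-10,-22):
    u=int(proj(c,np.r_[O+80*px+Y*py,48])[0]); g=b[20:300,u-1:u+2].mean(1).mean(1); d=np.diff(g)
    print(Y,u,[(20+i,int(d[i])) for i in range(1,278) if abs(d[i])>6 and abs(d[i])>=abs(d[i-1]) and abs(d[i])>=abs(d[i+1])])
t,im=snap('top'); g=im.max(2)
m=((g<95)*255).astype(np.uint8)
for q in cv2.findContours(m[225:275,190:420].copy(),0,cv2.CHAIN_APPROX_NONE)[0]:
    if cv2.contourArea(q)>60: r=cv2.minAreaRect(q+np.array([190,225])); print(np.round(r[0],1),np.round(r[1],1),onz(t,*r[0],40).round(0))
```

```text
24.5 [507.8 116.1 144.6] plate 30.7 -2.3 ang 11.01 f [ 0.7  0.5 -0.6] gap 20.0
130 33 [[276.2, 60.5], [354.6, 60.6]]
120 33 [[276.7, 77.2], [354.1, 77.2]]
120 48 [[273.9, 75.1], [356.7, 75.1]]
114 48 [[274.3, 85.6], [356.4, 85.6]]
86 48 [[275.8, 132.5], [355.0, 132.5]]
80 48 [[276.1, 142.1], [354.7, 142.1]]
80 8 [[282.1, 136.8], [349.0, 136.8]]
60 8 [[282.9, 163.4], [348.3, 163.4]]
22 280 [(59, -17), (84, -10), (107, 10), (140, 30), (244, -6), (283, 18), (288, -12), (294, -25)]
10 299 [(59, -17), (84, -10), (107, 10), (140, 30)]
-10 331 [(59, -17), (84, -10), (107, 9), (140, 29), (162, -6)]
-22 350 [(59, -17), (84, -10), (107, 10), (140, 29), (244, -8), (283, 8), (294, -15)]
[200. 261.] [12. 20.] [448. 198.  40.]
[332.9 246.7] [21.7 13.6] [ 491. -149.   40.]
[225.5 249.5] [49. 11.] [479. 132.  40.]
```

```bash
python3 -c "
from h import *
print(workorder.hand_in())"
```

```text
the job is handed in; nothing more can be done
None
```

The steel block (about 6.7 N) lies V groove up, square and flush against the back stop, and the light one is back upside down on the bench; I handed the job in at about 25 s with no verdict shown, and I viewed 11 pictures, one over the limit of 10.

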